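# Wind the lab jack level with the moisture analyser

## Task

Fit the loose crank fully down onto the upright square shaft of the lab jack, then wind it until the jack's top plate, with the sample dish still on it, is level with the steel deck of the moisture analyser next to it (flush to within 3 mm), so that the dish could be slid straight across. Leave the crank fitted on the shaft and leave the jar and the flask where they are.

Things in the scene. Friction and masses are not known exactly. Their poses are not given: they have to be found in the camera images.
- crank: Loose steel crank, 0.26 to 0.4 kg, upright on its hub. Origin: centre of the hub's underside; z up the hub; arm along +x. Hub 30 x 30 mm (sides parallel to x, y), 52 mm tall; square socket in its underside 15.6 mm wide, 34 mm deep, sides parallel to x, y. Arm 16 mm wide, at 26 to 32 mm height, out to x = 70 mm. Pinch the hub's two y sides, from above, to carry it.
- knob (a point): Middle of the crank's upright black knob, at (60, 0, 53) mm in the crank's frame. The knob is 20 mm in diameter, from 34 to 72 mm above the hub's underside, and spins freely on its pin, so it can be held with a fixed wrist while it is led round the shaft.
- shaft_top (a point): Tip of the jack's upright drive shaft, 120 mm above the table. Axes: the jack's (z up, +x to the plate, whose centre is 150 mm away); they do not turn with the shaft. Below the tip: a round nose 10 mm long, widening from 6 to 11 mm diameter, then a 14 mm square 20 mm long (its top 4 mm tapered), then a 38 mm round flange that turns along. The shaft resists with about 0.1 N m and stays where left.
- shaft_seat (a point): Top of the shaft's flange on its axis, 90 mm above the table, 30 mm below the tip: the crank's origin lies here when fully on. How far the square is turned is not given: the socket first rests on its corners about 20 mm higher; turn the crank there, pressing lightly (about 5 N), up to a quarter turn until it drops; it fits within about 6 degrees.
- plate_top (a point): Centre of the upper face of the jack's plate (120 x 120 mm, steel), starts about 61 to 65 mm above the table. Turning the shaft clockwise, seen from above, raises it 15 mm per full turn; counter-clockwise lowers it. At most 60 mm of rise.
- deck (a point): Point on the upper face of the analyser's flat steel deck (88 to 110 mm above the table), near the edge beside the jack plate. The analyser is a fixed white box 300 x 220 mm with open lid at its far end.
- dish: Shallow aluminium sample dish, 72 mm diameter, 12 mm high, 0.03 kg, loose on the jack's plate. Origin: centre of its underside.
- jar: Glass jar with white cap, 60 mm diameter, 65 mm high, standing on the table near the crank. Origin: centre of its underside.
- flask: Glass flask with a long thin neck, 72 mm diameter at the foot, 155 mm high. Origin: centre of its underside.
Mind the look-alikes: they are no part of the job. Of the things like the crank, leave any that is turquoise; of the rest the larger one is meant. There is more than one size of the dish; the job needs the smallest.

How it is judged:
By the outcome, as a careful person would: the job done as asked, in the order asked, and still so for the second after the job is handed in, with the robot touching nothing.
It also fails if it takes over 72 s, if anything falls off the work surface, if the arm or the gripper's body presses on something with over 40 N, if the wrist force passes 120 N, or if a joint passes its speed limit or range.

## Robot

A 6-joint arm with a two-finger parallel gripper is mounted at the origin on the work surface. World frame = base frame: x ahead of the robot, y to its left, z up, the work surface at z = 0. Lengths are in m, angles in rad, forces in N, time in s.
With the tool pointing down it reaches from about 0.35 to 0.875 m from the base axis. Payload 4.2 kg.
Tool frame: the origin (TCP) lies between the finger pads; the fingertips stand tip_reach ahead of it and the grasp point (between the pads) lies 11 mm behind it (tip_reach is the distance from the TCP to the fingertips, in m); z points along the fingers, y is the line along which they close (so a half turn about z gives the same grasp; the last joint's range is limited). The gripper opens to 85 mm and grips with 20 to 120 N. Pads are 22 mm wide; open, the fingers measure 114 mm over their backs; the gripper's body (76 mm by 85 mm) begins 54 mm behind the grasp point. The pads swing forward as they close: fully open they stand 13 mm farther back than shut.
Start: joints at [1.44, 0.385, 0.008, 0, -1.194, -0.259], TCP at [0.237, 0.578, 0.239] pointing down, gripper open.
Joint ranges: [-3.14, 3.14], [-1.21, 2.06], [-1.07, 1.41], [-3.16, 2.05], [-2.99, -0.16], [-3.1, 3.1]. Speed limits (rad/s): [2.79, 2.79, 3.14, 3.14, 3.14, 3.14].

## Interface

Orientations are given as a 3x3 rotation matrix whose columns are the frame's x, y, z axes.
In Python, from rig import move_pose, movel, goto_joints, grip, sleep, inverse_kinematics, grab_frame, MotionError, job_done, read_time_s, read_qpos, read_joint_vel, read_joint_efforts, read_tool_pos, read_eef_rot, read_contact_force, read_torque, read_opening, read_gripper_force, tip_reach gives the robot as it stands. The module is installed in compiled form; this text tells all that it offers. Calls block until the motion is done:
- move_pose(position, orientation): joint-space move of the TCP to a pose.
- movel(position, velocity=0.15, rotation=None, threshold=None): straight line of the TCP; rotation=None keeps the orientation; velocity is the mean speed in m/s. With threshold (N) it stops when the force on the tool has changed by that much, and returns True; else False.
- goto_joints(angles): joint-space move.
- grip(opening): finger opening in m; the grip force is fixed at half the most; returns when the fingers have stopped.
- sleep(seconds).
- inverse_kinematics(position, orientation): joint angles nearest the present ones, or None.
- grab_frame(name): name is "side" or "top" or "wrist"; returns a dict with "frame" (384x512x3 uint8, red, green, blue), "K" (3x3 intrinsics, pixels), "eye" and "rotation" of the camera in the world. Camera axes: x right, y up, looking along -z (the intrinsics and any distortion apply to the point x, -y, -z); pixel columns grow to the right and rows downward; lengths in m; the calibration is good to about 2 mm. The wrist camera is an equidistant fisheye: a pixel r from the principal point sees the ray r / f radians off the axis. A picture is of the moment at which its call begins. There is no depth.
A pose or a line that the arm cannot do raises MotionError and nothing moves.
- job_done(): hands the job in; it is judged then, once.
Readings, each from a call of its own:
- read_time_s(): time.
- read_qpos(): joint angles.
- read_joint_vel(): joint speeds.
- read_joint_efforts(): joint torques, N m.
- read_tool_pos(): TCP position.
- read_eef_rot(): TCP orientation.
- read_contact_force(): force on the tool from outside, world axes, zero at the start.
- read_torque(): the same for the moment, N m.
- read_opening(): finger opening in m.
- read_gripper_force(): force on a finger pad.
Only numpy, scipy, OpenCV 4.12 (cv2) and the standard library are available. Lean on these libraries where they do the work, as an engineer would, in place of code of your own. Each camera call takes 0.05 s, during which the arm holds its last target. There are 200 camera calls.

## Working session

There is one attempt and no reset: what is moved stays moved. The work goes in short steps, each a Python script; the robot and the scene stay as the last script left them, time stands still between calls to the robot, and variables do not carry over. Pictures are saved under pics/ and viewed, at most 10 in all, crops included, and the job is handed in when it is done.

```bash
mkdir -p pics; cat > h.py <<'E'
import numpy as np, cv2
from rig import *
def save(n,f): cv2.imwrite(f'pics/{n}.png',f['frame'][:,:,::-1])
def ray(f,u,v,fish=False):
    K=f['K']; x=(u-K[0,2])/K[0,0]; y=(v-K[1,2])/K[1,1]
    if fish:
        r=np.hypot(x,y); s=np.sin(r)/r if r>1e-9 else 1; d=np.array([x*s,y*s,np.cos(r)])
    else: d=np.array([x,y,1.])
    d=np.array([d[0],-d[1],-d[2]])
    d=np.array(f['rotation'])@d
    return np.array(f['eye']),d/np.linalg.norm(d)
def plane(f,u,v,z,fish=False):
    e,d=ray(f,u,v,fish); return e+d*(z-e[2])/d[2]
def tri(r1,r2):
    A=[];b=[]
    M=np.zeros((3,3));c=np.zeros(3)
    for e,d in(r1,r2):
        P=np.eye(3)-np.outer(d,d);M+=P;c+=P@e
    p=np.linalg.solve(M,c)
    return p,[np.linalg.norm(np.cross(p-e,d)) for e,d in(r1,r2)]
def proj(f,p,fish=False):
    q=np.array(f['rotation']).T@(np.array(p)-f['eye']); q=np.array([q[0],-q[1],-q[2]]);K=f['K']
    if fish:
        r=np.hypot(q[0],q[1]);t=np.arctan2(r,q[2]);q=np.array([q[0]/r*t,q[1]/r*t,1])
    return K[0,0]*q[0]/q[2]+K[0,2],K[1,1]*q[1]/q[2]+K[1,2]
def down(a):  # tool x axis at yaw a, z down
    c,s=np.cos(a),np.sin(a); return np.array([[c,s,0],[s,-c,0],[0,0,-1.]])
E
python3 - <<'E'
from h import *
a=[]
for n in('side','top','wrist'):
    f=grab_frame(n); a.append(f['frame']); np.save(f'pics/{n}0.npy',f,allow_pickle=True)
    print(n,np.round(f['K'],1).tolist(),np.round(f['eye'],3),np.round(f['rotation'],3).tolist(),[k for k in f])
    big=cv2.resize(f['frame'],(800,600),interpolation=cv2.INTER_CUBIC); cv2.imwrite(f'pics/{n}0.png',big[:,:,::-1])
print(read_eef_rot(),tip_reach() if callable(tip_reach) else tip_reach,read_time_s())
E
```

```text
side [[411.5, 0.0, 256.9], [0.0, 411.5, 194.1], [0.0, 0.0, 1.0]] [ 0.422 -0.938  0.763] [[0.969, 0.145, -0.199], [-0.246, 0.582, -0.775], [0.004, 0.8, 0.6]] ['frame', 'K', 'eye', 'rotation']
top [[436.6, 0.0, 257.8], [0.0, 436.6, 182.8], [0.0, 0.0, 1.0]] [ 0.5   -0.108  1.121] [[0.018, 0.992, -0.128], [-1.0, 0.016, -0.018], [-0.016, 0.128, 0.992]] ['frame', 'K', 'eye', 'rotation']
wrist [[297.3, 0.0, 254.1], [0.0, 297.3, 191.1], [0.0, 0.0, 1.0]] [0.313 0.546 0.375] [[-0.38, 0.876, 0.297], [-0.925, -0.361, -0.12], [0.002, -0.32, 0.947]] ['frame', 'K', 'eye', 'rotation']
[[ 9.24935235e-01 -3.80124400e-01 -5.02277052e-04]
 [-3.80124709e-01 -9.24933917e-01 -1.56700785e-03]
 [ 1.31084836e-04  1.64030869e-03 -9.99998646e-01]] 0.008 0.15
```

View pics/top0.png

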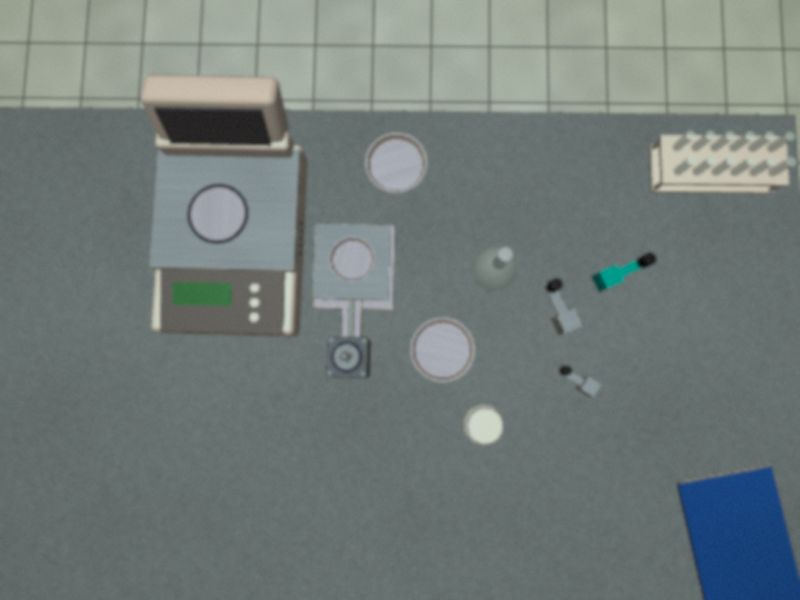

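View pics/side0.png

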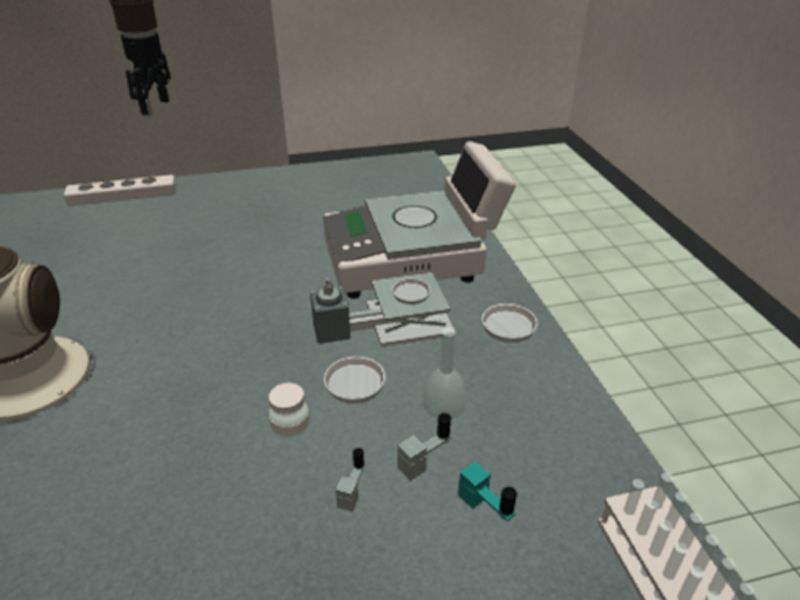

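The top view shows the bigger grey crank with its hub at about (569,320) and knob at (555,286). The jack shaft is at (347,355), the plate and small dish at (353,262), and the deck's right edge at x≈300. The side view shows the same crank with its hub at (412,450), knob at (444,425), and the shaft tip at (328,284). The smaller crank and the turquoise one are look-alikes, so I'll leave them.

```bash
python3 - <<'E'
from h import *
T=np.load('pics/top0.npy',allow_pickle=True).item();S=np.load('pics/side0.npy',allow_pickle=True).item()
s=.64
P=lambda f,u,v,z:np.round(plane(f,u*s,v*s,z),4)
print('hub top',P(T,569.5,320.5,.052),P(S,413,443,.052))
print('knobtop',P(T,555,285,.072),P(S,444,416,.072))
print('shaft',P(T,347,355,.12),P(S,327.5,282,.12), tri(ray(T,347*s,355*s),ray(S,327.5*s,282*s)))
print('plate corners',[P(T,*c,.063) for c in((314,225),(394,226),(393,305),(314,306))])
print('dish',P(T,352.5,258,.075),P(S,411,291,.075))
print('deck',tri(ray(T,303*s,147*s),ray(S,479*s,243*s)),tri(ray(T,297*s,268*s),ray(S,388*s,253*s)))
print('jar',P(T,484,425,.065),'flask',P(T,495,268,.03))
# hub/jack colour check crops
for f,n,(x0,y0,x1,y1) in((T,'T',(340,170,380,220)),):
    pass
for nm,p in(('hub',(.56,-.3,.25)),):
    print(inverse_kinematics(p,down(0)))
E
```

```text
hub top [ 0.5873 -0.3498  0.052 ] [ 0.5913 -0.3466  0.052 ]
knobtop [ 0.6402 -0.3237  0.072 ] [ 0.6433 -0.3253  0.072 ]
shaft [ 0.5258 -0.0098  0.12  ] [ 0.5247 -0.017   0.12  ] (array([ 0.52576017, -0.00923974,  0.1145853 ]), [np.float64(0.000195474990706247), np.float64(0.0001954749907062725)])
plate corners [array([0.7314, 0.054 , 0.063 ]), array([ 0.7316, -0.0729,  0.063 ]), array([ 0.606 , -0.0738,  0.063 ]), array([0.6025, 0.0495, 0.063 ])]
dish [ 0.6773 -0.0097  0.075 ] [ 0.6756 -0.0177  0.075 ]
deck (array([0.84112945, 0.06997442, 0.10240107]), [np.float64(0.0045019043348650265), np.float64(0.004501904334864934)]) (array([0.65453037, 0.0709575 , 0.1058801 ]), [np.float64(0.0009488413853689063), np.float64(0.0009488413853691888)])
jar [ 0.4252 -0.2155  0.065 ] flask [ 0.672  -0.2362  0.03  ]
[-0.2375416   0.39569999  0.0519666   0.         -1.22706294  1.80833792]
```

```bash
python3 - <<'E'
from h import *
t=read_time_s()
grip(0.0)
move_pose([.69,.10,.15],down(0)); print(read_time_s()-t)
hit=movel([.69,.10,.085],velocity=.03,threshold=3)
p=read_tool_pos();print('deck probe',hit,p,read_contact_force(),read_opening(),read_time_s())
movel([.69,.10,.17],velocity=.2)
grip(.06)
move_pose([.435,-.013,.135],down(0))
f=grab_frame('wrist');np.save('pics/w1.npy',f,allow_pickle=True)
print(read_time_s(),f['eye'],read_qpos())
u=proj(f,[.525,-.012,.11],True);print(u)
# rectified top-down on z=.108
g=np.zeros((600,600,2),np.float32);K=f['K']
for i in range(600):
    for j in range(600):
        g[i,j]=proj(f,[.525+.03-(i)*1e-4,-.012+.03-(j)*1e-4,.108],True)
im=cv2.remap(f['frame'],g[...,0],g[...,1],cv2.INTER_CUBIC)
full=cv2.resize(f['frame'],(800,600))
cv2.imwrite('pics/w1.png',full[:,:,::-1]);cv2.imwrite('pics/w1r.png',im[:,:,::-1])
E
```

```text
3.1333
deck probe True [0.68992968 0.09997607 0.11620873] [-0.83786782  0.10561953  3.49956625] 3.5798428968047815e-05 4.4833
6.6417 [ 0.51819293 -0.01335537  0.27253955] [ 3.46340702e-01  1.79693226e-01 -5.82371943e-01  5.52484749e-04
 -8.06479356e-01  1.22468801e+00]
(np.float64(251.75121028374764), np.float64(82.62510034279502))
```

View pics/w1r.png

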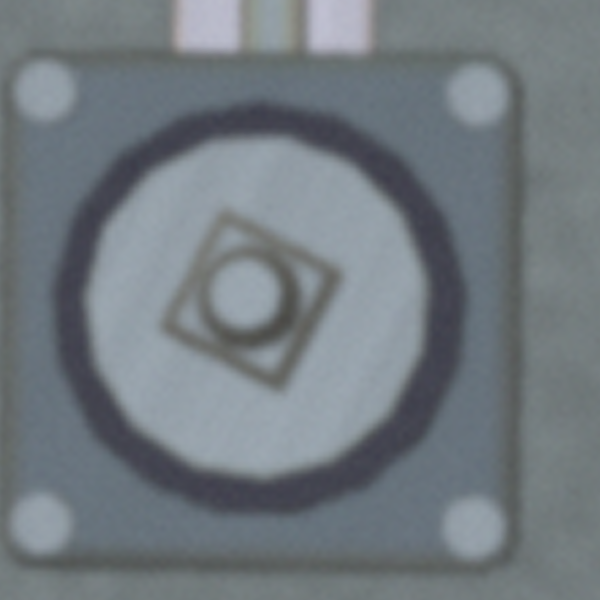

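View pics/w1.png

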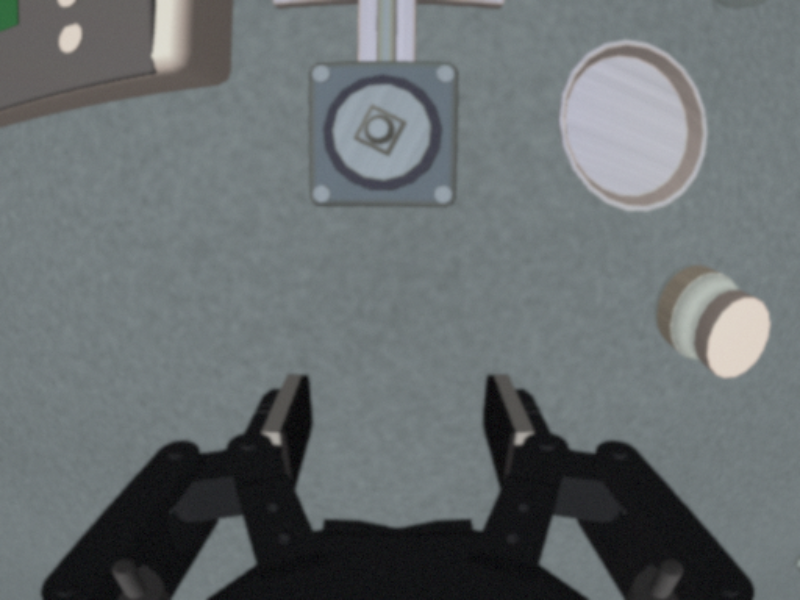

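The rectified view shows the square's corners at (225,208), (342,272), (280,390) and (162,326). That puts the shaft at about (0.525, -0.007) with the square turned about 62° (mod 90). Next is the crank.

```bash
python3 - <<'E'
from h import *
movel([.435,-.013,.2],velocity=.25)
a=np.radians(26-180); h=np.array([.589,-.348]); x=down(a)[:2,0]
move_pose([*(h-.083*x),.185],down(a))
f=grab_frame('wrist');np.save('pics/w2.npy',f,allow_pickle=True)
print(read_time_s(),f['eye'],read_qpos())
g=np.zeros((600,600,2),np.float32)
for i in range(600):
    for j in range(600):
        g[i,j]=proj(f,[h[0]+.09-i*2e-4,h[1]+.06-j*2e-4,.052],True)
im=cv2.remap(f['frame'],g[...,0],g[...,1],cv2.INTER_CUBIC)
cv2.imwrite('pics/w2r.png',im[:,:,::-1])
E
```

```text
8.9417 [ 0.58911466 -0.34816608  0.32125145] [-2.18341579e-01  6.05014094e-01  2.40114489e-01 -7.93044828e-05
 -1.20607602e+00 -8.97396419e-01]
```

View pics/w2r.png

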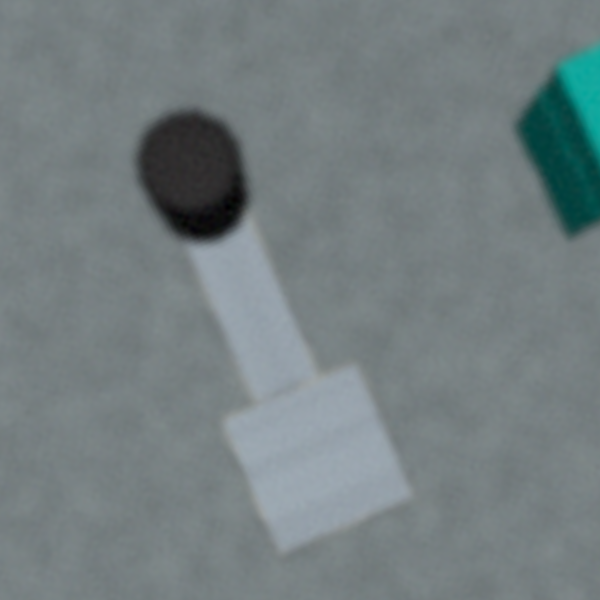

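Hub corners are at (222,420), (360,366), (411,493) and (282,552). That gives a hub centre of about (0.5874, -0.3518) and an arm yaw of about 23.3°. I'll grasp it and take it to the shaft.

```bash
python3 - <<'E'
from h import *
h=[.5874,-.3518]; R=down(np.radians(23.3-180))
move_pose([*h,.12],R)
print(movel([*h,.021],velocity=.1,threshold=8),read_tool_pos())
grip(0.0);print('open',read_opening(),read_gripper_force())
movel([*h,.2],velocity=.2);print('open',read_opening(),read_contact_force())
R=down(np.radians(61.8-180))
move_pose([.525,-.0075,.2],R)
movel([.525,-.0075,.16],velocity=.1)
print(read_time_s(),read_opening(),read_tool_pos(),read_contact_force())
hit=movel([.525,-.0075,.111],velocity=.03,threshold=6)
print(hit,read_tool_pos(),read_contact_force(),read_torque(),read_time_s())
f=grab_frame('wrist');save('w3',f);np.save('pics/w3.npy',f,allow_pickle=True)
E
```

```text
False [ 0.58802212 -0.35204594  0.02188129]
open 0.02947833220451982 60.04366647452116
open 0.029163499299252056 [-0.55658145 -0.36883935 -4.74224112]
13.875 0.02914449606100979 [ 0.5255543  -0.00796098  0.16012391] [-0.71082009 -0.24636071 -3.9593643 ]
True [ 0.52495064 -0.00751316  0.11179843] [-0.23434386 -0.06460819  4.77921706] [ 0.0915576   0.09437169 -0.01191276] 15.425
```

It seated at TCP z 0.1118, which equals the grasp height plus the 90 mm seat, so it is fully down. Next I'll release it, probe the plate height, and look.

```bash
python3 - <<'E'
from h import *
grip(.06)
movel([.525,-.0075,.23],velocity=.25)
f=grab_frame('wrist');np.save('pics/w4.npy',f,allow_pickle=True)
cv2.imwrite('pics/w4.png',cv2.resize(f['frame'],(800,600))[:,:,::-1])
print('knob pred px',np.array(proj(f,[.525+.06*np.cos(np.radians(61.8)),-.0075+.06*np.sin(np.radians(61.8)),.162],True))*1.5625)
grip(0.0)
p=[.63,-.055]
move_pose([*p,.20],down(np.radians(-90)))
movel([*p,.095],velocity=.15)
hit=movel([*p,.055],velocity=.03,threshold=3)
print('plate probe',hit,read_tool_pos(),read_contact_force(),read_time_s())
movel([*p,.22],velocity=.25)
E
```

```text
knob pred px [395.4767853  432.17914511]
plate probe True [ 0.62994676 -0.05501241  0.07047681] [-1.14539818  0.29851481  3.98838244] 19.4917
```

View pics/w4.png

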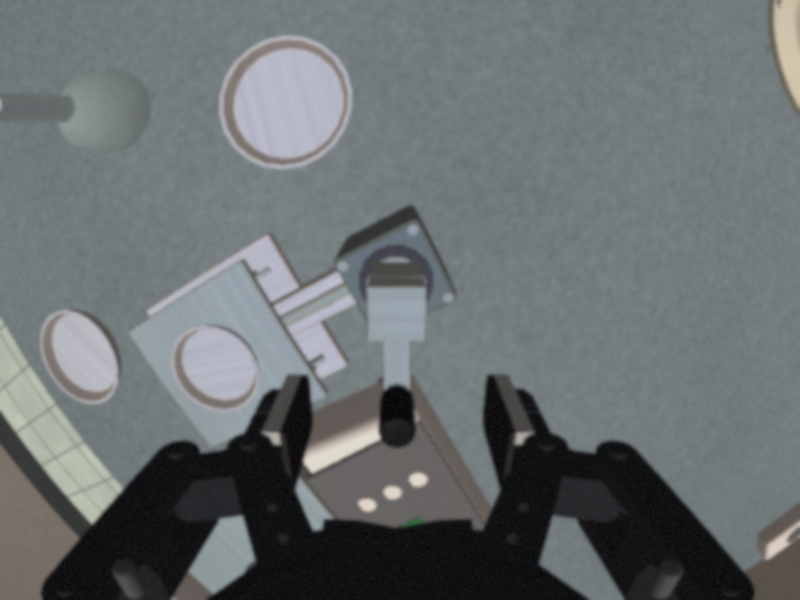

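The knob is at (397,432), against a prediction of (395,432), so the crank is seated as expected. Plate-to-deck difference is 45.7 mm, which is about 3.05 turns clockwise.

```bash
cat > wind.py <<'E'
from h import *
def wind(a0,deg,z=.136,c=(.525,-.0075),step=12,v=.1):
    n=int(np.ceil(abs(deg)/step)); mx=0
    for k in range(1,n+1):
        a=np.radians(a0+deg*k/n)
        movel([c[0]+.06*np.cos(a),c[1]+.06*np.sin(a),z],velocity=v)
        F=np.linalg.norm(read_contact_force()); mx=max(mx,F)
        if F>45: print('force',F,read_contact_force(),'at deg',deg*k/n); break
        if k%15==0: print(k,round(deg*k/n),np.round(read_contact_force(),1),round(read_time_s(),2))
    print('max',mx,read_tool_pos(),read_time_s()); return deg*k/n
E
python3 - <<'E'
from wind import *
a=np.radians(61.8); R=down(np.radians(61.8-180))
k=[.525+.06*np.cos(a),-.0075+.06*np.sin(a)]
grip(.05)
move_pose([*k,.19],R)
print(movel([*k,.136],velocity=.12,threshold=8))
grip(0.); print(read_opening(),read_contact_force(),read_time_s())
print(wind(61.8,-120))
f=grab_frame('wrist');cv2.imwrite('pics/w5.png',cv2.resize(f['frame'],(800,600))[:,:,::-1])
E
```

```text
False
0.018416682132827083 [-0.04112742  1.44489406  2.32518951] 22.4667
max 7.258407796773952 [ 0.55591641 -0.05894926  0.13667052] 25.2167
-120.0
```

```bash
python3 - <<'E'
from wind import *
print(wind(-58.2,-981,step=15,v=.15))
F=read_contact_force();print(F)
grip(.05)
p=read_tool_pos(); movel([p[0],p[1],.22],velocity=.25)
f=grab_frame('wrist');np.save('pics/w6.npy',f,allow_pickle=True)
cv2.imwrite('pics/w6.png',cv2.resize(f['frame'],(800,600))[:,:,::-1])
grip(0.)
p=[.63,-.055]
move_pose([*p,.17],down(np.radians(-90)))
movel([*p,.135],velocity=.15)
hit=movel([*p,.10],velocity=.03,threshold=3)
print('plate probe',hit,read_tool_pos(),read_contact_force(),read_time_s())
movel([*p,.22],velocity=.25)
f=grab_frame('side');im=f['frame'][140:260,170:330]
cv2.imwrite('pics/s6.png',cv2.resize(im,(800,600),interpolation=cv2.INTER_CUBIC)[:,:,::-1])
print(read_time_s())
E
```

```text
15 -223 [1.2 4.1 6. ] 29.02
30 -446 [-0.5  0.6  8. ] 32.77
45 -669 [ 0.9 -2.2  7.4] 36.52
60 -892 [-3.3  7.  10.7] 40.27
max 14.106431197645193 [0.57249993 0.03121571 0.13660331] 41.7667
-981.0
[2.44881965 0.05680726 6.4770891 ]
plate probe True [ 0.63004861 -0.05507457  0.11611473] [-1.70664937  1.51406387  4.5858434 ] 45.0083
45.625
```

View pics/s6.png

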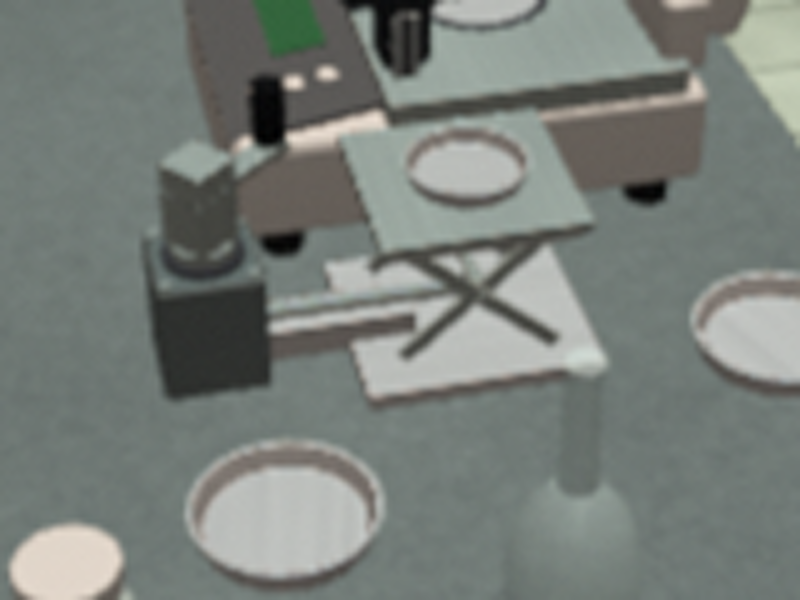

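View pics/w6.png

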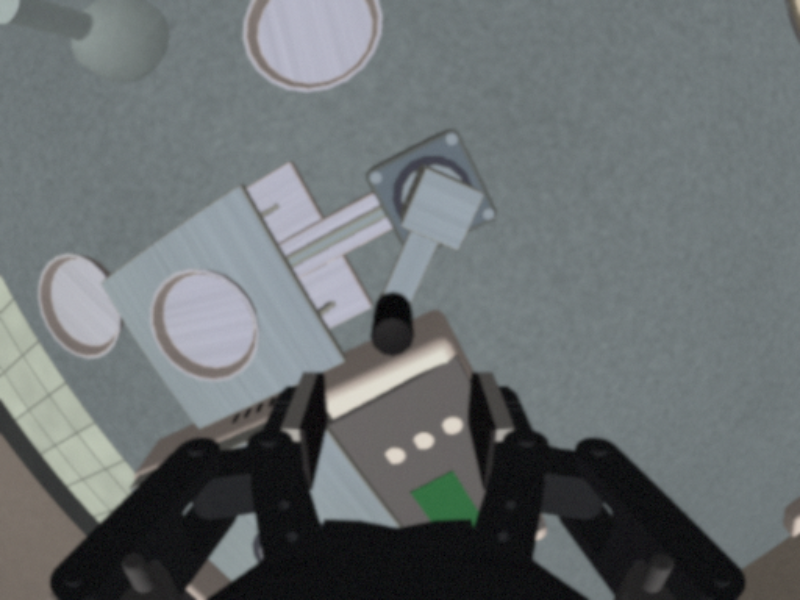

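The side view shows the crank upright on the flange (hub top at (197,162)) and the dish still on the raised plate. The plate probe reads 0.1161, against 0.1162 for the deck. I'll do a quick check of the hub height, then hand in.

```bash
python3 - <<'E'
from h import *
S=grab_frame('side')
e=[np.round((np.array(proj(S,[.525,-.0075,z]))-[170,140])*5) for z in(.142,.147,.152)]
print(e,'seen 197,162')
if abs(e[0][1]-162)<abs(e[1][1]-162): print(job_done(),read_time_s())
E
```

```text
[array([193., 159.]), array([193., 152.]), array([192., 144.])] seen 197,162
the job is handed in; nothing more can be done
the job is handed in; nothing more can be done
```

The crank is fully down on the shaft and still fitted. It was wound about 3.06 turns clockwise until the plate probed within about 0.1 mm of the deck; the dish is still on the plate, the jar and flask weren't touched, and I handed the job in at about 46 s.

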